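# Put the infeed conveyor in gear through its L-shaped lever gate

### The arm

A 7-joint arm with a two-finger parallel gripper is mounted at the origin on the work surface. World frame = base frame: x ahead of the robot, y to its left, z up, the work surface at z = 0. Lengths are in m, angles in degrees, forces in N, time in s.
With the tool pointing down it reaches from about 0.35 to 0.9 m from the base axis. Payload 7.2 kg.
Tool frame: the origin (TCP) lies midway between the tips of the shut fingers; the grasp point (between the pads) lies 19 mm behind it; x points along the fingers, y is the direction in which the jaws open and shut, and the axes are right-handed (so a half turn about x gives the same grasp; the last joint's range is limited). The gripper opens to 88 mm and grips with 3 to 60 N. Pads are 20 mm wide; open, the fingers measure 115 mm over their backs; the gripper's body (75 mm by 178 mm) begins 61 mm behind the grasp point.
Start: joints at [73.041, 23.554, -0.728, 91.456, 0.321, 64.991, -4.71], TCP at [0.141, -0.609, 0.223] pointing down, gripper open.
Joint ranges: [-169.25, 169.25], [-16.82, 113.86], [-84.01, 82.57], [7.8, 145.47], [-59.2, 239.2], [7.22, 106.19], [-163.78, 163.78]. Speed limits (degrees/s): [136.94, 136.94, 172.46, 172.46, 180, 180, 180].

### API

Orientations are given as [roll, pitch, yaw] about the fixed x, y, z axes, in that order (R = Rz(yaw) Ry(pitch) Rx(roll)).
In Python, from plant import robot gives the robot as it stands.
- The arm moves only by the shell command python3 -m inch 'ROWS' [OPENING]. ROWS is JSON, a list of rows, each a list of 4 numbers: the shift along the world's x, y, z in mm, then the turn about the world's z in degrees. In form: [[dx, dy, dz, spin], ...]. A call has exactly 5 rows; each row is the pose to reach, as a shift and turn from the pose measured when the call began; what a row does not reach only later rows make up. A row lasts 1/10 s, in which the tool goes at most 50 mm and 8.59 degrees, less where a joint would pass 70% of its speed; a pose out of reach is approached as far as the arm can. A call with a gripper value outside its range is refused whole. OPENING is the opening, from -1 (shut) to 1 (fully open), so that 0 is half open, set as the call begins (- or left out, the last holds). The fingers move at their own pace and stop on an object; the grip force is fixed at half the most. Time passes only in rows, so rows that repeat a pose let the fingers close, or fill a call up. It gives the time, the measured TCP pose, the force and the opening at its end, in the units of the state.
- robot.state(): the state, without advancing time (a new reading comes with each control period).
- robot.capture(name): name is "side" or "top"; returns (picture, depth): 420x560x3 uint8, red, green, blue; 420x560 float32, m along the optical axis (not along the pixel's ray), 0 where there is no reading.
- robot.camera_model(name): a dict with "K" (3x3 intrinsics, pixels), "extrinsics" (4x4, takes a point from camera to world coordinates). Camera axes: x right, y down, z forward; pixel columns grow to the right and rows downward; lengths in m; the calibration is good to about 2 mm. A picture is of the moment at which its call begins. camera_model takes no time and is no camera call.
- robot.sign_off(): hands the job in, once; it reports no verdict.
Trained networks look in the newest picture that a camera, given by its name, has taken for a name from the list of things; names that differ only in an ending like _2 or _b are one class to them, and where a whole thing is asked for, a point or a joint stands for the part that bears it (a point fixed in the world has none). Each returns a list of dicts, best first, with "confidence" (0 to 1); they miss things now and then, are a little off and sometimes report something else, mostly with a low value. They report only what shows in the picture. A call takes as long as a camera call.
- robot.search_frame(label, camera): "xy" ([column, row] in pixels, amid what is visible of it).
- robot.outline_of(label, camera): "pixels" (420x560 bool, what is visible of it) and "xy" ([column, row] in pixels, amid what is visible of it).
The state is a dict: "time": time; "joints": joint angles; "qvel": joint speeds; "joint_efforts": joint torques, N m; "position": TCP position; "tool_rot": TCP orientation; "force": force on the tool from outside, world axes, zero at the start; "wrist_torque": the same for the moment, N m; "width": finger opening in m.
Only numpy, scipy, OpenCV 4.12 (cv2) and the standard library are available. Lean on these libraries where they do the work, as an engineer would, in place of code of your own. Each camera call takes 0.05 s, during which the arm holds its last target.

### The job

Put the chocolate infeed conveyor in gear: with your fingertips, push the black-knobbed lever away along its L-shaped slot against its spring, round the corner and sideways right home to the end of the notch, then let go so that it stays there. Only push it - do not grip it or force it - and leave the red-knobbed brake lever and everything else on the bench and gearbox where they are.

Things in the scene. Friction and masses are not known exactly. Their poses are not given: they have to be found in the camera images.
- infeed: fixed infeed unit: yellow gearbox 190 x 350 mm, 110 mm high, grey motor at its -y end (to y = -307 mm, 115 mm high); behind it (x = 110 to 300, y = -300 to 420 mm) a belt with chocolate eggs, 115 mm high. Origin: centre of the gearbox underside. +x points to the belt, away from the robot within 15 degrees. The two lever gates sit on its top at y = +85 and -85 mm, either one at either place
- drive_gate: plate (96 x 84 mm, top 7 mm above the gearbox top) with an L-shaped slot 14 mm wide, its inner corner rounded. Origin: on the gearbox top, mid-way along the slot's first leg, which runs along its +x, away from the robot (62 mm overall); at its +x end the slot turns square to +y (the notch, 27 mm beyond the first leg). z up. The lever's 10 mm rod pivots 83 mm below the origin, up through the slot
- drive_knob (a point): centre of the drive lever's black ball knob, 38 mm in diameter, 175 mm from the pivot along the rod, about 195 mm above the bench. In the axes of drive_gate it is at (-47, 0, 86) mm at rest, (48, 0, 85) at the corner, about (44, 52, 78) home in the notch
- drive_fore (a joint): lean of the drive lever along the slot's first leg (rad): 0 at its rest end (leaning 0.27 rad to -x), upright at 0.27, about 0.555 against the far end at the corner. A spring pulls it back to 0: about 2 N at the knob at rest, 4.5 N at the far end. In the notch the slot edge holds it between 0.51 and 0.555
- drive_side (a joint): sideways lean of the drive lever (rad): within 0.02 of 0 in the first leg, growing to +y in the notch, about 0.305 at its very end. No spring, light friction (1 N at the knob). Knob in the axes of drive_gate, with f = drive_fore - 0.27 and s = drive_side: x = 175 sin f cos s, y = 175 sin s, z = 175 cos f cos s - 83 mm
- brake_gate: aluminium gate plate of the brake lever, of the same size, with a straight slot; origin on the gearbox top in the middle of its slot, axes as drive_gate
- brake_knob (a point): centre of the red ball knob, 38 mm in diameter, of the brake lever, about 86 mm above the gearbox top; it leans anywhere along its slot (x = -47 to 47 mm in the axes of brake_gate) and stays where it is: leave it alone
- hex_key: loose black L-shaped hex key, about 64 x 28 mm, 6 mm thick, lying on the gearbox top between the two gates; origin near its middle, on its underside
- foil_reel: loose reel of gold foil lying flat on the bench, 116 mm in diameter, 47 mm high; origin under its centre
- spanner: loose steel spanner, 175 x 24 mm, 7 mm thick, lying across the gearbox top along its front (-x) edge, in front of the two gates; origin under its middle
- grease_tin: loose closed tin on the bench, 70 mm in diameter, 60 mm high; origin under its centre

How it is judged (in metres and radians):
On the way:
1. the drive lever is pushed along the first leg to the corner (value of joint drive_fore above 0.48 rad and value of joint drive_side below 0.2 rad), for 0.05 s.
At the end, for the whole second after the job is handed in: The drive lever stands at rest in the notch, within 0.04 rad (7 mm at the knob) of its very end, held there by the slot; the brake lever's knob is within 15 mm, and the hex key, spanner, foil reel and tin each within 20 mm, of where they were (value of joint drive_side above 0.265 rad and value of joint drive_fore above 0.48 rad and velocity of joint drive_side between -0.05 and 0.05 rad/s and velocity of joint drive_fore between -0.05 and 0.05 rad/s and distance of brake_knob from where it was at the start of the episode below 0.015 m and distance of each of hex_key, spanner, foil_reel, grease_tin from where it was at the start of the episode below 0.02 m); the robot touches nothing.
It fails at once if the drive lever is gripped or forced (more than 30 N from the fingers, all contacts added up) (contact force between drive_side and the fingers above 30 N).
It fails at once if the brake lever is moved (distance of brake_knob from where it was at the start of the episode above 0.015 m).
It fails at once if something lying on the bench or gearbox is moved or picked up (distance of any of hex_key, foil_reel, spanner, grease_tin from where it was at the start of the episode above 0.02 m).
It also fails if it takes over 35 s, if anything falls off the work surface, if the arm or the gripper's body presses on something with over 40 N, if the wrist force passes 120 N, or if a joint passes its speed limit or range.

## Working session

There is one attempt and no reset: what is moved stays moved. The work goes in short steps, Python scripts to look and compute and a shell command to move; the robot and the scene stay as the last step left them, time stands still between calls to the robot, and variables do not carry over. Pictures are saved under pics/ and viewed, and the job is handed in when it is done.

```bash
ls; mkdir -p pics; python3 - <<'E'
from plant import robot
import cv2, numpy as np
print(robot.state())
for n in ("side","top"):
    im,d=robot.capture(n)
    cv2.imwrite(f"pics/{n}0.png",im[:,:,::-1]); np.save(f"{n}0.npy",d)
    m=robot.camera_model(n); print(n,np.round(m["K"],1).tolist(),np.round(m["extrinsics"],4).tolist())
    for l in ("drive_knob","brake_knob","drive_gate","brake_gate","infeed","hex_key","spanner","foil_reel","grease_tin"):
        print(n,l,[(np.round(r["xy"],1).tolist(),round(r["confidence"],2)) for r in robot.search_frame(l,n)][:3])
E
```

```text
pics
{'time': 0.0, 'joints': array([73.04076016, 23.59797754, -0.72913927, 91.50480632,  0.31998516,
       64.99299187, -4.71102918]), 'qvel': array([ 0.03227026,  0.10892236,  0.04270256, -0.07071865,  0.14995481,
       -0.05145354, -0.03538486]), 'joint_efforts': array([-5.93677760e-04, -5.87951803e+01,  6.41144291e-01, -2.91069496e+01,
       -5.38062758e-02,  1.83052907e-02,  1.34322931e-04]), 'position': array([ 0.14099285, -0.60834286,  0.2218258 ]), 'tool_rot': array([-86.58072674,  89.90625065, 106.47140021]), 'force': array([-0.09277543, -0.94993609,  0.33407808]), 'wrist_torque': array([-0.06119873,  0.00749946, -0.0319013 ]), 'width': 0.0880023342503601}
side [[386.4, 0.0, 281.3], [0.0, 386.4, 212.8], [0.0, 0.0, 1.0]] [[-0.9244, -0.1883, 0.3317, 0.137], [-0.3814, 0.4704, -0.7958, 0.8621], [-0.0062, -0.8621, -0.5067, 0.6779], [0.0, 0.0, 0.0, 1.0]]
side drive_knob [([259.7, 208.3], 0.83)]
side brake_knob [([281.2, 180.0], 0.48)]
side drive_gate [([250.7, 229.0], 0.68)]
side brake_gate [([280.4, 203.0], 0.85)]
side infeed [([208.0, 245.4], 0.71), ([291.9, 216.7], 0.25)]
side hex_key [([356.9, 204.2], 0.36)]
side spanner [([291.8, 215.3], 0.59)]
side foil_reel [([255.4, 342.8], 0.57)]
side grease_tin []
top [[434.9, 0.0, 283.1], [0.0, 434.9, 206.3], [0.0, 0.0, 1.0]] [[-0.001, -0.9905, 0.1378, 0.3761], [-0.9999, -0.0011, -0.0149, 0.0232], [0.0149, -0.1378, -0.9903, 1.101], [0.0, 0.0, 0.0, 1.0]]
top drive_knob [([240.6, 198.1], 0.64)]
top brake_knob [([322.2, 194.8], 0.48), ([239.5, 185.1], 0.29)]
top drive_gate [([242.8, 183.0], 0.91)]
top brake_gate [([318.7, 193.3], 0.86), ([283.5, 188.6], 0.23)]
top infeed [([285.5, 128.6], 0.87)]
top hex_key [([282.4, 126.5], 0.74), ([297.5, 226.1], 0.58), ([283.9, 195.4], 0.41)]
top spanner [([298.1, 223.3], 0.88)]
top foil_reel [([140.6, 253.2], 0.62)]
top grease_tin [([418.9, 277.4], 0.97)]
```

View pics/top0.png

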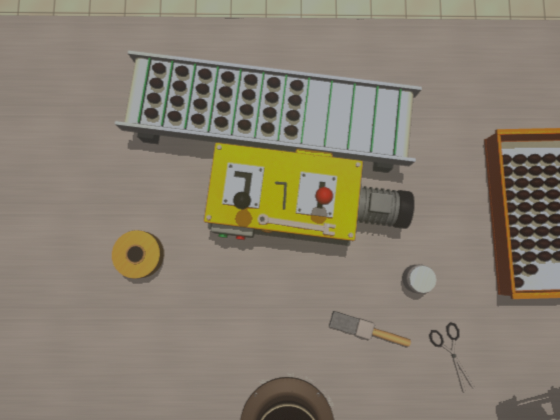

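View pics/side0.png

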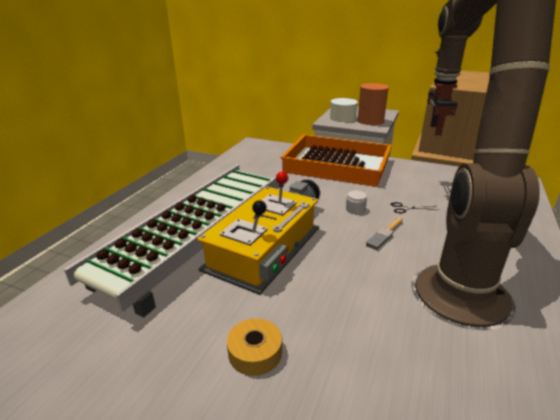

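```bash
cat > h.py <<'E'
from plant import robot
import numpy as np, cv2
def pts(cam,mask,d):
    m=robot.camera_model(cam);K=m["K"];T=m["extrinsics"]
    v,u=np.nonzero(mask&(d>0)); z=d[v,u]
    P=np.stack([(u-K[0,2])/K[0,0]*z,(v-K[1,2])/K[1,1]*z,z],1)
    return P@T[:3,:3].T+T[:3,3]
def proj(cam,P):
    m=robot.camera_model(cam);K=m["K"];T=m["extrinsics"]
    p=(np.atleast_2d(P)-T[:3,3])@T[:3,:3]
    q=p@K.T
    return q[:,:2]/q[:,2:]
def sphere(P,r=0.019):
    from scipy.optimize import least_squares
    c0=np.median(P,0)-[0,0,.01]
    f=lambda c:np.linalg.norm(P-c,axis=1)-r
    s=least_squares(f,c0,loss="soft_l1",f_scale=0.002)
    return s.x,np.median(abs(s.fun)),len(P)
E
python3 - <<'E'
from h import *
for n in ("side","top"):
    im,d=robot.capture(n)
    for l in ("drive_knob","brake_knob","drive_gate","brake_gate","spanner","infeed"):
        rs=robot.outline_of(l,n)
        if not rs: print(n,l,"none");continue
        r=rs[0]; m=cv2.erode(r["pixels"].astype(np.uint8),np.ones((3,3)))>0
        P=pts(n,m,d)
        print(n,l,round(r["confidence"],2),len(P),np.round(np.median(P,0),4) if len(P) else "", np.round(np.percentile(P,[2,98],axis=0),3).tolist() if len(P) else "")
        if "knob" in l:
            q=P[P[:,2]>np.max(P[:,2])-0.03]; print("  sphere",sphere(q))
        if l in("drive_gate","brake_gate","spanner"):
            z=np.median(P[:,2]); q=P[abs(P[:,2]-z)<0.006]
            print("  rect",cv2.minAreaRect((q[:,:2]*1000).astype(np.float32)),z)
    np.save(n+"0.npy",d)
E
```

```text
side drive_knob 0.48 187 [0.5152 0.1073 0.197 ] [[0.498, 0.099, 0.126], [0.535, 0.117, 0.214]]
  sphere (array([0.51543807, 0.09764335, 0.19533704]), np.float64(0.0007375976979221328), 127)
side brake_knob 0.59 121 [ 0.5224 -0.0623  0.2044] [[0.509, -0.073, 0.132], [0.532, -0.054, 0.219]]
  sphere (array([ 0.52610178, -0.07413202,  0.2016049 ]), np.float64(0.001149285107038031), 90)
side drive_gate 0.59 16159 [0.7013 0.1686 0.089 ] [[0.449, -0.251, 0.01], [0.878, 0.388, 0.113]]
  rect ((649.8826904296875, 58.72265625), (716.841064453125, 410.46807861328125), 82.84759521484375) 0.08901260253300247
side brake_gate 0.79 435 [ 0.5266 -0.0632  0.1178] [[0.497, -0.097, 0.113], [0.575, -0.023, 0.216]]
  rect ((538.1954956054688, -61.6422233581543), (79.93086242675781, 87.90615844726562), 82.94776916503906) 0.11779414705545488
side spanner 0.52 102 [ 0.4741 -0.0046  0.1157] [[0.455, -0.094, 0.113], [0.491, 0.067, 0.119]]
  rect ((471.2344055175781, -16.681854248046875), (170.16519165039062, 18.338850021362305), 81.61402130126953) 0.11573472870076507
side infeed 0.85 16420 [0.7005 0.1683 0.08
[... 491 characters left out ...]
 0.061, 0.112], [0.607, 0.139, 0.214]]
  rect ((561.2984619140625, 100.21766662597656), (79.95319366455078, 93.7185287475586), 82.87857055664062) 0.1176348211396891
top brake_gate 0.94 1318 [ 0.5324 -0.0648  0.118 ] [[0.498, -0.106, 0.113], [0.585, -0.03, 0.22]]
  rect ((541.137451171875, -68.34013366699219), (79.54286193847656, 91.65786743164062), 83.3528060913086) 0.11804767082733852
top spanner 0.76 280 [ 0.4725 -0.0231  0.1164] [[0.456, -0.098, 0.112], [0.49, 0.059, 0.12]]
  rect ((473.4712219238281, -20.29419708251953), (164.54718017578125, 20.138790130615234), 81.437255859375) 0.1164241343878914
top infeed 0.91 32785 [0.7082 0.0129 0.0914] [[0.455, -0.285, 0.051], [0.867, 0.36, 0.114]]
```

```bash
cat >> h.py <<'E'
from scipy.spatial.transform import Rotation as Ro
def show():
    s=robot.state();R=Ro.from_euler("xyz",s["tool_rot"],degrees=True).as_matrix()
    print("t",round(s["time"],2),"pos",np.round(s["position"],4),"toolx",np.round(R[:,0],3),"y ang",round(np.degrees(np.arctan2(R[1,1],R[0,1])),1),"j",np.round(s["joints"],0),"F",np.round(s["force"],1),"w",round(s["width"],4))
E
python3 -c "from h import *;show()"
```

```text
t 1.7 pos [ 0.1411 -0.6089  0.2227] toolx [ 0. -0. -1.] y ang -76.9 j [73. 24. -1. 91.  0. 65. -5.] F [ 0.2 -0.9 -0.6] w 0.0876
```

```bash
python3 -m inch '[[0,0,20,0],[0,0,40,0],[0,20,80,0],[20,50,90,0],[40,90,90,0]]' -1; python3 -c "from h import *;show()"
```

```text
time: 2.2
position: [0.1812, -0.5197, 0.3147]
tool_rot: [96.5, 89.8, -70.6]
force: [1.4, -1.3, -0.2]
width: 0.0514
t 2.2 pos [ 0.1812 -0.5197  0.3147] toolx [ 0.001 -0.004 -1.   ] y ang -77.1 j [ 68.  12.  -3.  94.   1.  73. -12.] F [ 1.4 -1.3 -0.2] w 0.0514
```

```bash
python3 -m inch '[[20,40,0,2],[40,80,0,5],[60,120,0,8],[80,160,0,11],[100,200,0,14]]'; python3 -m inch '[[20,40,0,2],[40,80,0,4],[60,120,0,6],[80,160,0,8],[100,200,0,10]]';  python3 -c "from h import *;show()"
```

```text
time: 2.7
position: [0.2818, -0.318, 0.315]
tool_rot: [95.2, 89.7, -57.8]
force: [1.3, 1.0, 0.0]
width: 0.0111
time: 3.2
position: [0.3822, -0.1163, 0.3154]
tool_rot: [96.3, 89.6, -46.6]
force: [1.5, 0.9, 0.3]
width: 0.0004
t 3.2 pos [ 0.3822 -0.1163  0.3154] toolx [ 0.004 -0.005 -1.   ] y ang -52.9 j [ 42.  -2. -30. 110.  -1.  71. -41.] F [1.5 0.9 0.3] w 0.0004
```

```bash
python3 -m inch '[[20,40,0,1],[40,80,0,1],[60,120,0,1],[80,160,0,1],[98,186,0,1]]'; python3 -m inch '[[0,0,-20,0],[0,0,-40,0],[0,0,-60,0],[0,0,-80,0],[0,0,-90,0]]';  python3 -c "
from h import *;show()
for n in ('top','side'):
    im,d=robot.capture(n);cv2.imwrite('pics/%s1.png'%n,cv2.resize(im[90:300,130:410,::-1],None,fx=2.8,fy=2.8))
"
```

```text
time: 3.7
position: [0.4807, 0.0728, 0.3158]
tool_rot: [107.2, 89.6, -34.6]
force: [0.3, -0.6, -0.1]
width: 0.0007
time: 4.2
position: [0.48, 0.0726, 0.2244]
tool_rot: [94.5, 89.7, -47.3]
force: [-0.0, 0.1, -0.1]
width: 0.0002
t 4.2 pos [0.48   0.0726 0.2244] toolx [ 0.004 -0.004 -1.   ] y ang -51.8 j [ 22.  14. -43. 108.  11.  62. -77.] F [-0.   0.1 -0.1] w 0.0002
```

View pics/side1.png

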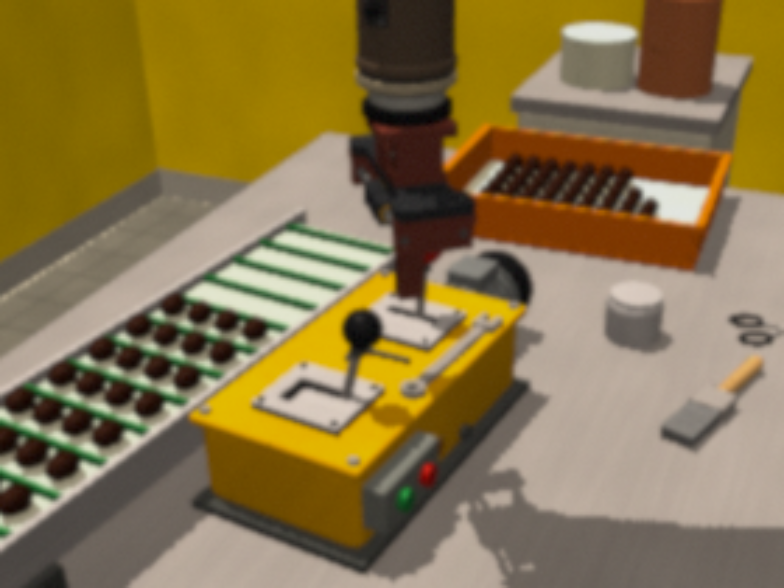

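View pics/top1.png

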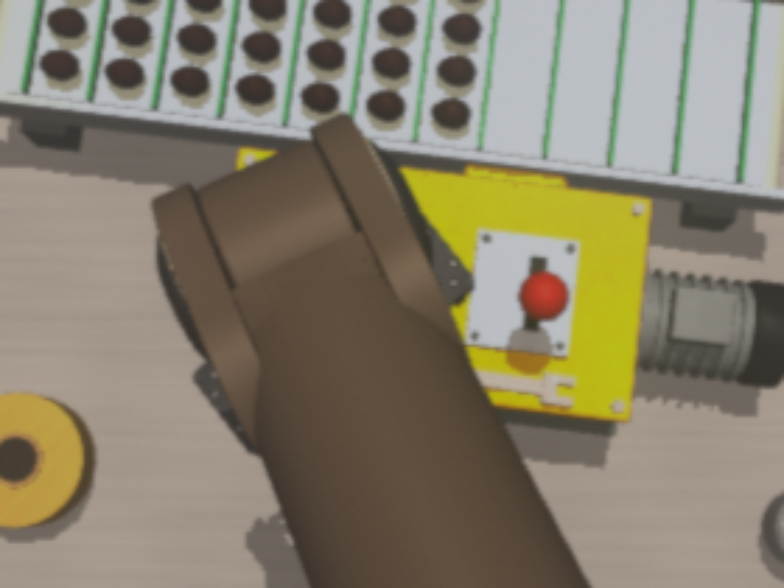

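```bash
python3 -m inch '[[0,0,-14,0],[0,0,-28,0],[0,0,-42,0],[0,0,-54,0],[0,0,-54,0]]'; python3 -m inch '[[5,-1,0,0],[10,-1,0,0],[15,-2,0,0],[20,-2,0,0],[25,-3,0,0]]';  python3 -c "from h import *;show()"
```

```text
time: 4.8
position: [0.479, 0.0724, 0.169]
tool_rot: [58.7, 89.8, -83.1]
force: [-0.5, -0.8, 0.4]
width: 0.0005
time: 5.3
position: [0.5042, 0.0693, 0.1691]
tool_rot: [53.3, 89.8, -88.5]
force: [-1.1, 0.1, 0.3]
width: 0.0001
t 5.3 pos [0.5042 0.0693 0.1691] toolx [ 0.    -0.004 -1.   ] y ang -51.8 j [ 20.  21. -41. 109.  16.  56. -80.] F [-1.1  0.1  0.3] w 0.0001
```

```bash
python3 -m inch '[[8,-1,0,0],[16,-2,0,0],[24,-3,0,0],[32,-4,0,0],[40,-5,0,0]]';  python3 -c "
from h import *;show()
im,d=robot.capture('side');cv2.imwrite('pics/side2.png',cv2.resize(im[90:300,130:410,::-1],None,fx=2.8,fy=2.8))
r=robot.outline_of('drive_knob','side')
if r:
    P=pts('side',cv2.erode(r[0]['pixels'].astype(np.uint8),np.ones((3,3)))>0,d);print(r[0]['confidence'],sphere(P[P[:,2]>P[:,2].max()-.03]))
"
```

```text
time: 5.8
position: [0.545, 0.0642, 0.169]
tool_rot: [53.1, 89.8, -88.7]
force: [-0.8, -0.1, 0.3]
width: 0.0004
t 5.8 pos [0.545  0.0642 0.169 ] toolx [ 0.    -0.004 -1.   ] y ang -51.8 j [ 19.  24. -40. 104.  18.  58. -80.] F [-0.8 -0.1  0.3] w 0.0004
0.6 (array([0.51628899, 0.09988764, 0.19557666]), np.float64(0.0010677826304933621), 137)
```

View pics/side2.png

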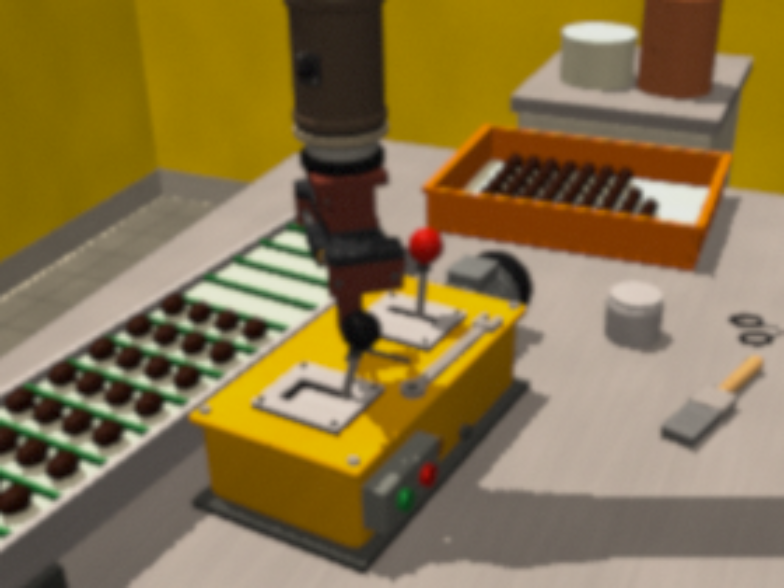

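The fingertips passed along the knob's -y side without moving it: it still shows at (360,330) in the crop. I'll back out and come in centred on the knob.

```bash
python3 -m inch '[[0,-10,0,0],[-35,-6,0,0],[-70,-2,0,0],[-84,8,0,0],[-84,19,0,0]]';  python3 -c "
from h import *;show()
im,d=robot.capture('side')
for l in ('drive_knob','brake_knob'):
  r=robot.outline_of(l,'side')
  if r:
    P=pts('side',cv2.erode(r[0]['pixels'].astype(np.uint8),np.ones((3,3)))>0,d);print(r[0]['confidence'],sphere(P[P[:,2]>P[:,2].max()-.03]))
# finger shape near tip
T=robot.state()['position'];n=np.array([.788,.616,0]);t=np.array([.616,-.788,0])
A=pts('side',d>0,d);A=A[(np.linalg.norm(A[:,:2]-T[:2],axis=1)<.04)&(A[:,2]>.16)&(A[:,2]<.27)]
for z in np.arange(.16,.27,.01):
  B=A[(A[:,2]>=z)&(A[:,2]<z+.01)]-T
  if len(B):print(round(z,2),len(B),'n',np.round([np.min(B@n),np.max(B@n)],3),'t',np.round([np.min(B@t),np.max(B@t)],3))
cv2.imwrite('pics/side3.png',cv2.resize(im[90:300,130:410,::-1],None,fx=2.8,fy=2.8))
"
```

```text
time: 6.4
position: [0.4601, 0.0827, 0.1693]
tool_rot: [60.3, 89.7, -81.5]
force: [0.2, -0.3, -0.5]
width: 0.0006
t 6.4 pos [0.4601 0.0827 0.1693] toolx [ 0.001 -0.006 -1.   ] y ang -51.8 j [ 20.  17. -43. 114.  14.  55. -82.] F [ 0.2 -0.3 -0.5] w 0.0006
0.68 (array([0.51679163, 0.10038252, 0.19585321]), np.float64(0.0008832500069317559), 105)
0.25 (array([0.51656993, 0.10040297, 0.19579803]), np.float64(0.0007970532071512968), 124)
0.16 2 n [-0.004  0.008] t [-0.007 -0.001]
0.17 31 n [-0.015  0.009] t [-0.011  0.007]
0.18 39 n [-0.014  0.039] t [-0.011  0.01 ]
0.19 42 n [-0.014  0.04 ] t [-0.013  0.016]
0.2 33 n [-0.014  0.04 ] t [-0.012  0.015]
0.22 2 n [0.009 0.009] t [0.011 0.012]
0.25 15 n [0.023 0.031] t [-0.027  0.025]
0.26 32 n [0.021 0.032] t [-0.03   0.023]
```

View pics/side3.png

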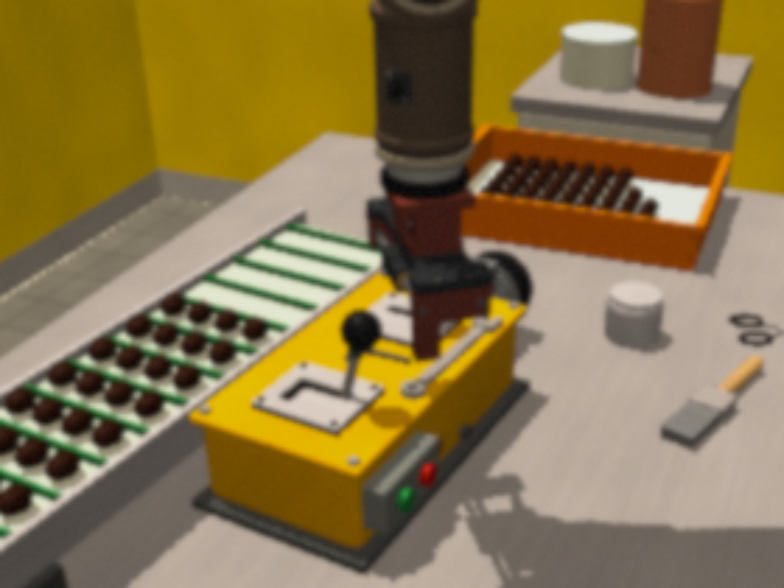

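```bash
python3 -m inch '[[8,2,0,0],[16,1,0,0],[24,0,0,0],[33,-1,0,0],[40,-2,0,0]]'; python3 -m inch '[[5,-1,0,0],[10,-1,0,0],[15,-2,0,0],[20,-2,0,0],[20,-2,0,0]]'; python3 -c "
from h import *;show()
im,d=robot.capture('side')
for l in ('drive_knob',):
  r=robot.outline_of(l,'side')
  if r:
    P=pts('side',cv2.erode(r[0]['pixels'].astype(np.uint8),np.ones((3,3)))>0,d);print(r[0]['confidence'],sphere(P[P[:,2]>P[:,2].max()-.03]))
cv2.imwrite('pics/side4.png',cv2.resize(im[90:300,130:410,::-1],None,fx=2.8,fy=2.8))
"
```

```text
time: 7.05
position: [0.5024, 0.081, 0.1689]
tool_rot: [37.6, 89.7, -104.2]
force: [-8.4, -3.9, 4.4]
width: 0.0009
time: 7.55
position: [0.5222, 0.0767, 0.1686]
tool_rot: [25.6, 89.5, -116.3]
force: [-2.7, -6.4, 4.4]
width: 0.0004
t 7.55 pos [0.5222 0.0767 0.1686] toolx [-0.004 -0.007 -1.   ] y ang -51.9 j [ 18.  23. -41. 106.  18.  58. -82.] F [-2.7 -6.4  4.4] w 0.0004
```

View pics/side4.png

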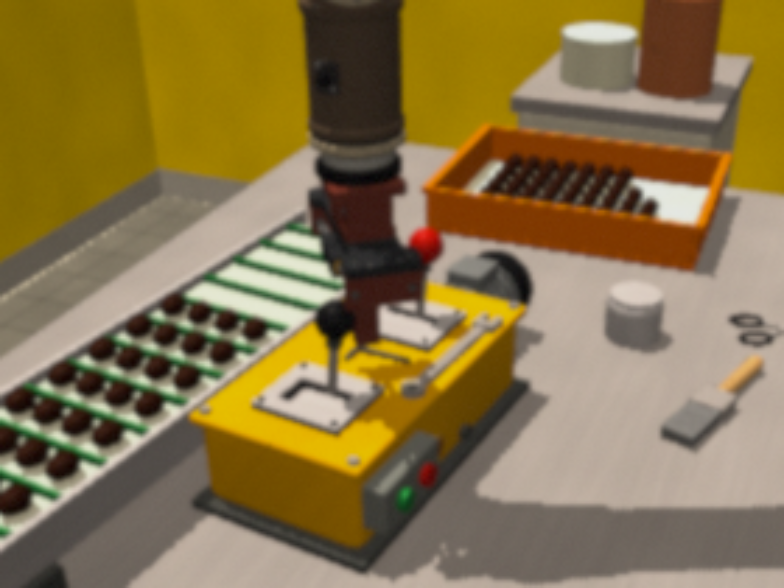

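```bash
cat >> h.py <<'E'
def knob(px,rad=13,tag=None,cam='side'):
    im,d=robot.capture(cam)
    g=im.max(2); v,u=np.indices(g.shape)
    m=((u-px[0])**2+(v-px[1])**2<rad**2)&(g<70)
    P=pts(cam,m,d); 
    P=P[P[:,2]>.15]
    med=np.median(P,0); P=P[np.linalg.norm(P-med,axis=1)<.025]
    c,e,k=sphere(P)
    s=robot.state();T=s['position'];n=np.array([.788,.616]);t=np.array([.616,-.788])
    G=np.array([.5617,.0925]);a=np.radians(-7);xg=np.array([np.cos(a),np.sin(a)]);yg=np.array([-np.sin(a),np.cos(a)])
    print('knob',np.round(c,4),'err',round(e,4),k,'gate xy mm',np.round([(c[:2]-G)@xg*1e3,(c[:2]-G)@yg*1e3],1),'z',round(c[2]*1e3-110,1),'rel n,t',np.round([(c[:2]-T[:2])@n*1e3,(c[:2]-T[:2])@t*1e3],1),'F gate',np.round([s['force'][:2]@xg,s['force'][:2]@yg],1))
    if tag: cv2.imwrite(f'pics/{tag}.png',cv2.resize(im[90:300,130:410,::-1],None,fx=2.8,fy=2.8))
    return c
E
python3 -c "
from h import *
show();knob((249.6,203.6))"
```

```text
t 7.65 pos [0.5224 0.0766 0.1686] toolx [-0.003 -0.007 -1.   ] y ang -51.9 j [ 18.  23. -41. 106.  18.  58. -82.] F [-3.3 -6.3  4.1] w 0.0004
knob [0.5419 0.0986 0.2011] err 0.001 149 gate xy mm [-20.4   3.7] z 91.1 rel n,t [28.9 -5.4] F gate [-2.9 -6.9]
```

```bash
python3 -m inch '[[6,0,0,0],[12,0,0,0],[18,0,0,0],[24,-1,0,0],[30,-1,0,0]]'; python3 -c "
from h import *
show();knob((236,200),tag='side5')"
```

```text
time: 8.2
position: [0.5504, 0.0722, 0.1683]
tool_rot: [16.8, 89.1, -125.2]
force: [-14.1, -9.6, 12.4]
width: 0.0005
t 8.2 pos [0.5504 0.0722 0.1683] toolx [-0.009 -0.013 -1.   ] y ang -52.0 j [ 17.  25. -39. 102.  19.  60. -82.] F [-14.1  -9.6  12.4] w 0.0005
knob [0.5695 0.0965 0.2018] err 0.0008 134 gate xy mm [7.3 4.9] z 91.8 rel n,t [29.1 -8.3] F gate [-1.3 -8.2]
```

View pics/side5.png

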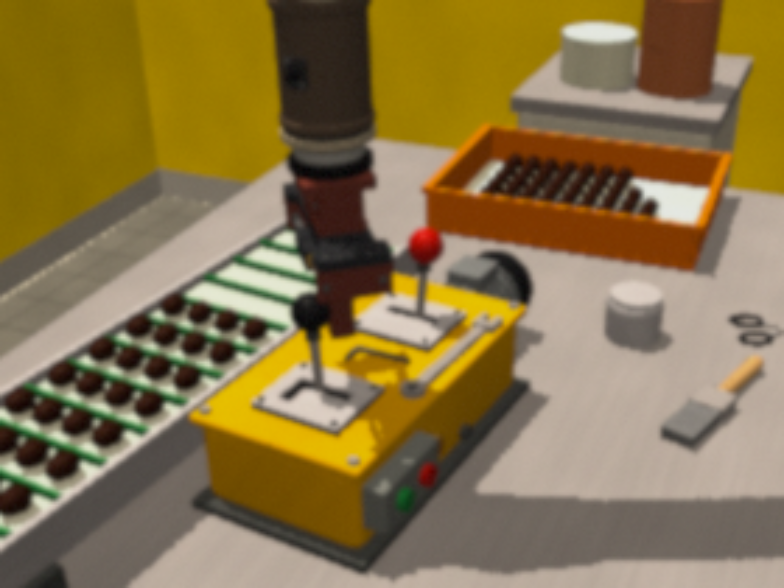

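```bash
python3 -m inch '[[-8,-8,0,0],[-30,-9,0,-5],[-60,-5,0,-13],[-84,5,0,-21],[-85,15,0,-28]]'; python3 -m inch '[[0,6,0,-4],[0,11,0,-7],[0,11,0,-7],[0,11,0,-7],[0,11,0,-7]]'; python3 -c "
from h import *
show();knob((259.7,208.3),tag='side6')"
```

```text
time: 8.75
position: [0.4644, 0.0866, 0.1681]
tool_rot: [23.5, 89.1, -146.9]
force: [0.6, -0.4, 0.0]
width: 0.0003
time: 9.25
position: [0.4645, 0.0971, 0.168]
tool_rot: [23.5, 89.1, -153.8]
force: [0.2, -0.2, 1.0]
width: 0.0001
t 9.25 pos [0.4645 0.0971 0.168 ] toolx [-0.014 -0.007 -1.   ] y ang -87.3 j [  12.   17.  -36.  113.   12.   55. -116.] F [ 0.2 -0.2  1. ] w 0.0001
knob [0.4748 0.1935 0.257 ] err 0.0019 119 gate xy mm [-98.6  89.7] z 147.0 rel n,t [ 67.5 -69.7] F gate [ 0.2 -0.2]
```

View pics/side6.png

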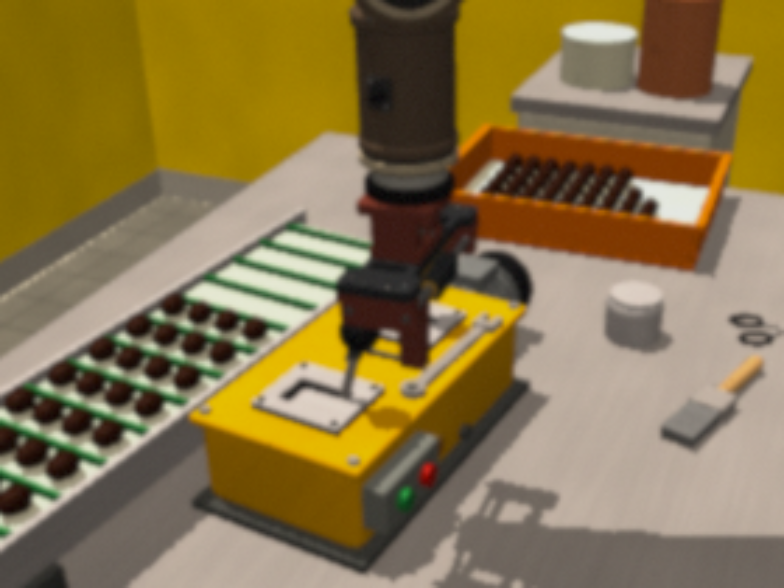

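```bash
python3 -m inch '[[8,0,0,0],[16,1,0,0],[24,0,0,0],[32,0,0,0],[40,-1,0,0]]'; python3 -c "from h import *;show()"
```

```text
time: 9.8
position: [0.5042, 0.0961, 0.1678]
tool_rot: [21.2, 89.0, -156.1]
force: [-5.0, -0.3, 3.5]
width: 0.0004
t 9.8 pos [0.5042 0.0961 0.1678] toolx [-0.016 -0.007 -1.   ] y ang -87.3 j [  12.   20.  -35.  108.   14.   57. -116.] F [-5.  -0.3  3.5] w 0.0004
```

```bash
python3 -m inch '[[6,-1,0,0],[12,-1,0,0],[18,-2,0,0],[24,-3,0,0],[30,-4,0,0]]'; python3 -c "
from h import *
show();
im,d=robot.capture('side');cv2.imwrite('pics/side7.png',cv2.resize(im[90:300,130:410,::-1],None,fx=2.8,fy=2.8))"
```

```text
time: 10.3
position: [0.5346, 0.0923, 0.1678]
tool_rot: [20.5, 89.0, -156.8]
force: [-4.0, 0.3, 2.7]
width: 0.0006
t 10.3 pos [0.5346 0.0923 0.1678] toolx [-0.016 -0.007 -1.   ] y ang -87.3 j [  11.   23.  -34.  104.   15.   58. -116.] F [-4.   0.3  2.7] w 0.0006
```

View pics/side7.png

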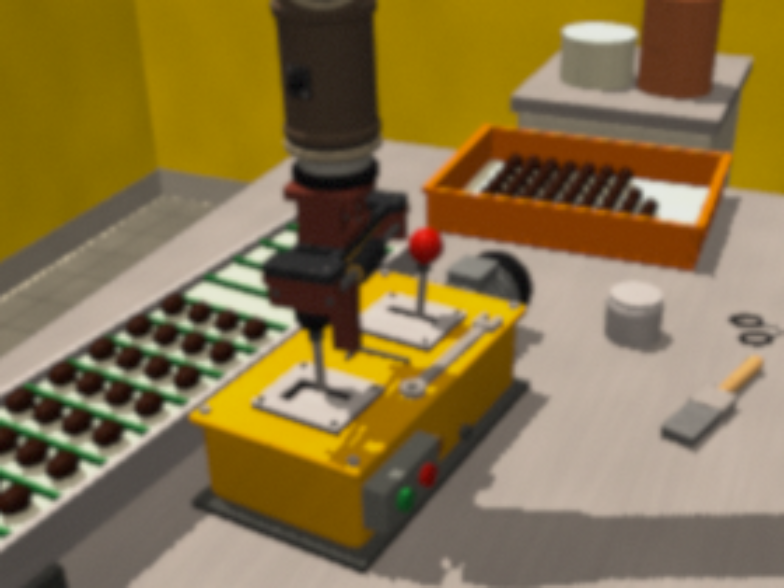

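```bash
python3 -m inch '[[7,-1,0,0],[14,-2,0,0],[21,-3,0,0],[28,-3,0,0],[35,-4,0,0]]'; python3 -c "from h import *;show()"
```

```text
time: 10.85
position: [0.5704, 0.0878, 0.167]
tool_rot: [19.6, 88.9, -157.7]
force: [-5.2, 0.8, -3.6]
width: 0.0004
t 10.85 pos [0.5704 0.0878 0.167 ] toolx [-0.018 -0.007 -1.   ] y ang -87.3 j [  11.   26.  -33.   99.   16.   60. -115.] F [-5.2  0.8 -3.6] w 0.0004
```

```bash
python3 -m inch '[[2,0,0,0],[4,0,0,0],[6,-1,0,0],[8,-1,0,0],[8,-1,0,0]]'; python3 -c "
from h import *
show();
im,d=robot.capture('side');cv2.imwrite('pics/side8.png',cv2.resize(im[90:300,130:410,::-1],None,fx=2.8,fy=2.8))"
```

```text
time: 11.35
position: [0.5779, 0.0866, 0.1664]
tool_rot: [18.8, 88.8, -158.5]
force: [-4.5, -0.4, -3.7]
width: 0.0003
t 11.35 pos [0.5779 0.0866 0.1664] toolx [-0.019 -0.007 -1.   ] y ang -87.3 j [  11.   27.  -32.   98.   16.   61. -115.] F [-4.5 -0.4 -3.7] w 0.0003
```

View pics/side8.png

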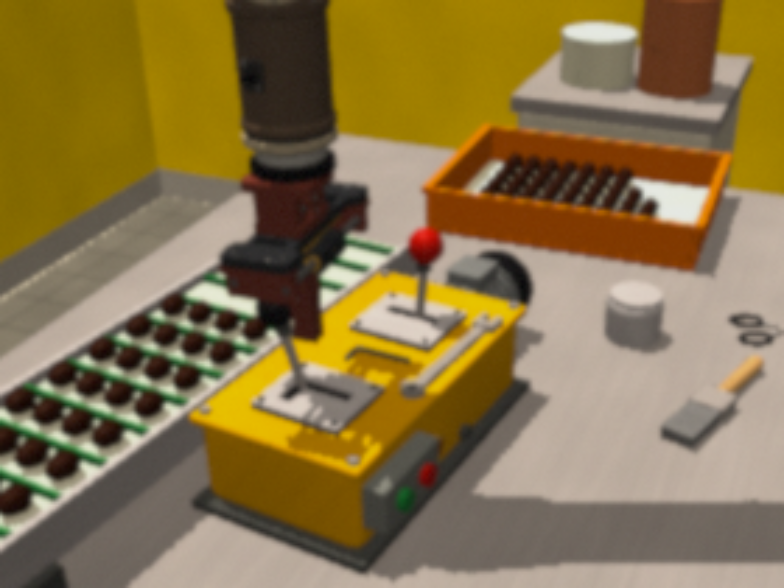

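```bash
python3 -m inch '[[1,0,0,0],[2,0,0,0],[3,0,0,0],[4,0,0,0],[4,0,0,0]]'; python3 -c "
from h import *
show();
im,d=robot.capture('side');P=pts('side',im.max(2)<60,d);
T=robot.state()['position'];P=P[(np.abs(P[:,0]-T[0]-.03)<.03)&(abs(P[:,1]-T[1])<.04)&(P[:,2]>.14)&(P[:,2]<.23)];print(len(P))
cv2.imwrite('pics/side9.png',cv2.resize(im[130:270,170:350,::-1],None,fx=4.2,fy=4.2))"
```

```text
time: 11.9
position: [0.5808, 0.0864, 0.1661]
tool_rot: [18.3, 88.7, -159.0]
force: [-7.3, 0.3, -1.8]
width: 0.0006
t 11.9 pos [0.5808 0.0864 0.1661] toolx [-0.021 -0.008 -1.   ] y ang -87.3 j [  10.   27.  -32.   98.   16.   61. -115.] F [-7.3  0.3 -1.8] w 0.0006
143
```

View pics/side9.png

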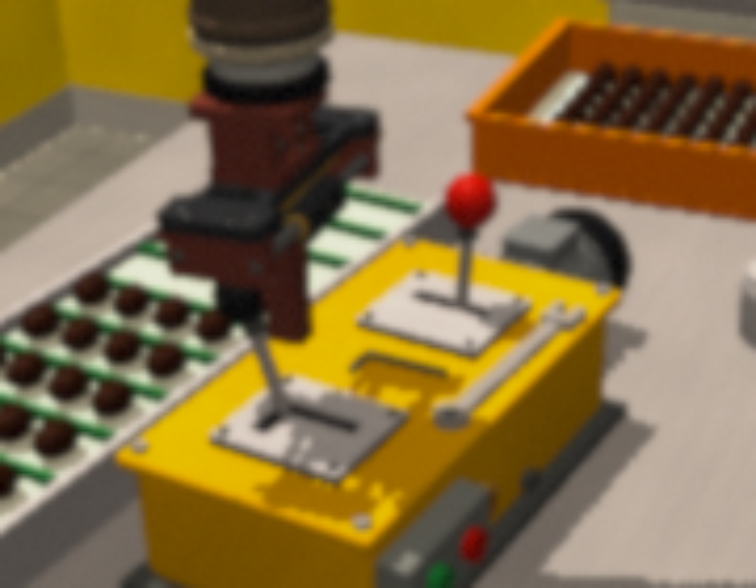

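```bash
python3 -m inch '[[0,-4,0,7],[1,-7,0,14],[2,-10,0,21],[4,-13,0,28],[6,-16,0,35]]'; python3 -c "
from h import *
show();
im,d=robot.capture('side')
cv2.imwrite('pics/side10.png',cv2.resize(im[130:270,170:350,::-1],None,fx=4.2,fy=4.2))"
```

```text
time: 12.45
position: [0.5864, 0.0704, 0.1663]
tool_rot: [18.0, 88.7, -124.0]
force: [-5.4, 0.4, -0.5]
width: 0.0003
t 12.45 pos [0.5864 0.0704 0.1663] toolx [-0.013 -0.019 -1.   ] y ang -52.0 j [ 17.  29. -40.  97.  22.  62. -82.] F [-5.4  0.4 -0.5] w 0.0003
```

View pics/side10.png

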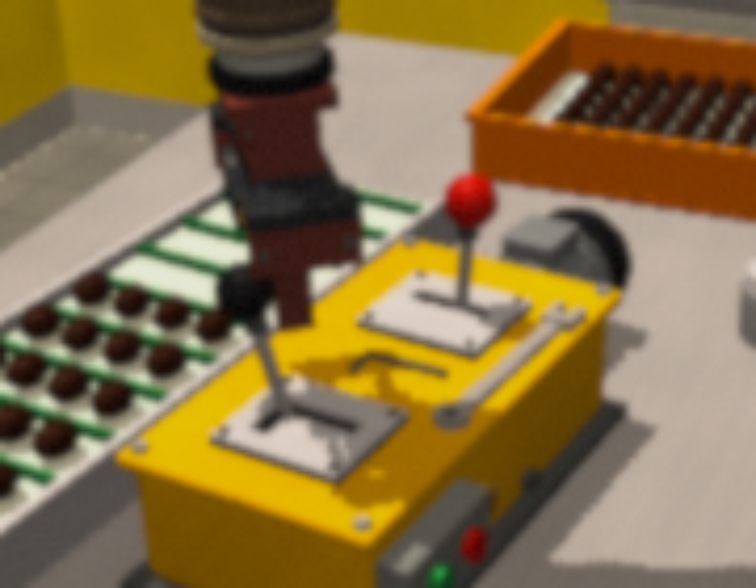

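```bash
python3 -c "
from h import *
show();knob((227.5,199),rad=9)"
```

```text
t 12.5 pos [0.587  0.0696 0.1663] toolx [-0.012 -0.019 -1.   ] y ang -51.6 j [ 17.  29. -40.  97.  22.  62. -82.] F [-5.3  0.2  0.2] w 0.0001
knob [0.6109 0.0879 0.1949] err 0.0008 146 gate xy mm [49.4  1.4] z 84.9 rel n,t [30.1  0.5] F gate [-5.4 -1.1]
```

```bash
python3 -m inch '[[0,4,0,0],[1,8,0,0],[1,12,0,0],[2,16,0,0],[2,20,0,0]]'; python3 -c "
from h import *
show();knob((223,204),rad=11,tag='side11')"
```

```text
time: 13.05
position: [0.5891, 0.0895, 0.1665]
tool_rot: [20.4, 88.7, -121.7]
force: [-4.4, -0.2, -1.2]
width: 0.0002
t 13.05 pos [0.5891 0.0895 0.1665] toolx [-0.012 -0.019 -1.   ] y ang -52.1 j [ 15.  30. -40.  97.  22.  63. -84.] F [-4.4 -0.2 -1.2] w 0.0002
knob [0.6116 0.1081 0.1939] err 0.0012 167 gate xy mm [47.6 21.5] z 83.9 rel n,t [28.6  0.1] F gate [-4.8 -0. ]
```

View pics/side11.png

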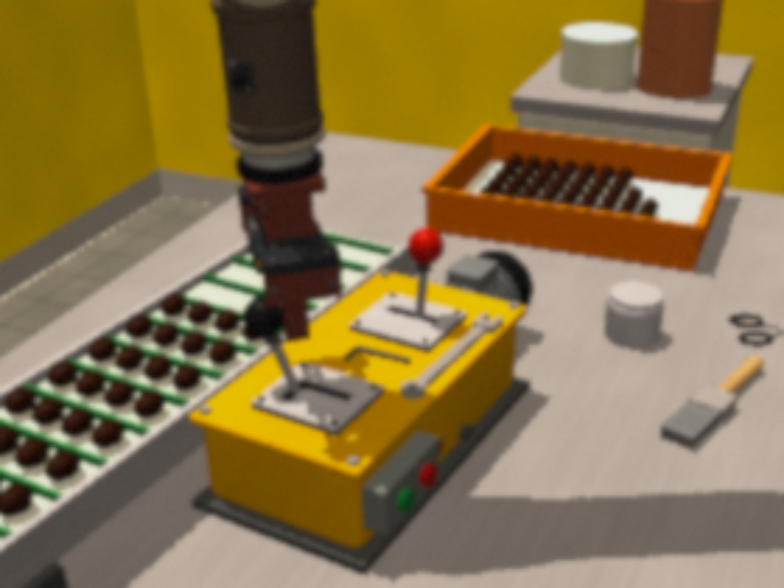

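```bash
python3 -m inch '[[0,5,0,0],[1,10,0,0],[1,14,0,0],[2,18,0,0],[2,22,0,0]]'; python3 -c "
from h import *
show();knob((216,208),rad=11,tag='side12')"
```

```text
time: 13.6
position: [0.5913, 0.1126, 0.1666]
tool_rot: [21.3, 88.7, -120.8]
force: [-3.3, -3.1, -2.0]
width: 0.0004
t 13.6 pos [0.5913 0.1126 0.1666] toolx [-0.011 -0.019 -1.   ] y ang -52.1 j [ 12.  30. -40.  96.  22.  63. -86.] F [-3.3 -3.1 -2. ] w 0.0004
knob [0.6081 0.1391 0.1894] err 0.0006 165 gate xy mm [40.4 51.9] z 79.4 rel n,t [ 29.3 -10.2] F gate [-3.3 -0.5]
```

View pics/side12.png

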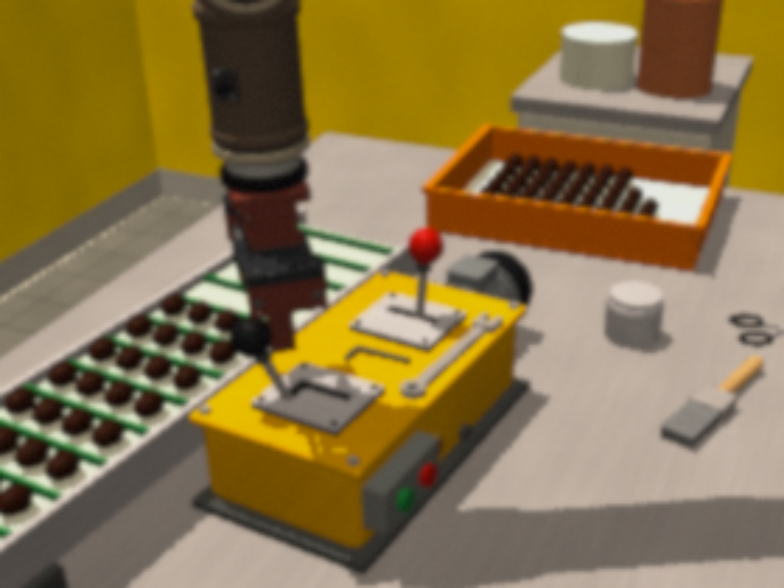

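```bash
python3 -m inch '[[0,2,0,0],[0,3,0,0],[0,4,0,0],[0,5,0,0],[0,5,0,0]]'; python3 -c "
from h import *
show();knob((216,208),rad=11)"
```

```text
time: 14.15
position: [0.5915, 0.1142, 0.1662]
tool_rot: [25.4, 88.5, -116.8]
force: [-4.3, -9.4, -0.0]
width: 0.0004
t 14.15 pos [0.5915 0.1142 0.1662] toolx [-0.012 -0.024 -1.   ] y ang -52.2 j [ 12.  30. -40.  96.  22.  63. -87.] F [-4.3 -9.4 -0. ] w 0.0004
knob [0.6084 0.1405 0.1888] err 0.0008 174 gate xy mm [40.5 53.4] z 78.8 rel n,t [ 29.5 -10.4] F gate [ -2.5 -10.7]
```

```bash
python3 -m inch '[[-1,-6,0,0],[-5,-12,0,0],[-12,-20,0,0],[-25,-28,0,0],[-40,-30,0,0]]'; python3 -m inch '[[0,0,20,0],[0,0,50,0],[0,0,90,0],[-30,0,120,0],[-60,-20,130,0]]'; python3 -c "
from h import *
show();knob((216,208),rad=11,tag='side13')"
```

```text
time: 14.7
position: [0.5514, 0.0831, 0.1664]
tool_rot: [27.0, 88.5, -115.3]
force: [0.0, 0.4, 0.3]
width: 0.0007
time: 15.2
position: [0.4917, 0.0663, 0.2995]
tool_rot: [37.3, 88.8, -104.8]
force: [0.3, 0.3, -0.1]
width: 0.0004
t 15.2 pos [0.4917 0.0663 0.2995] toolx [-0.006 -0.021 -1.   ] y ang -52.1 j [ 24.  12. -45. 100.  10.  72. -75.] F [ 0.3  0.3 -0.1] w 0.0004
knob [0.6081 0.141  0.1891] err 0.0008 162 gate xy mm [40.1 53.8] z 79.1 rel n,t [143.4  11.8] F gate [-2.4 -1.9]
```

View pics/side13.png

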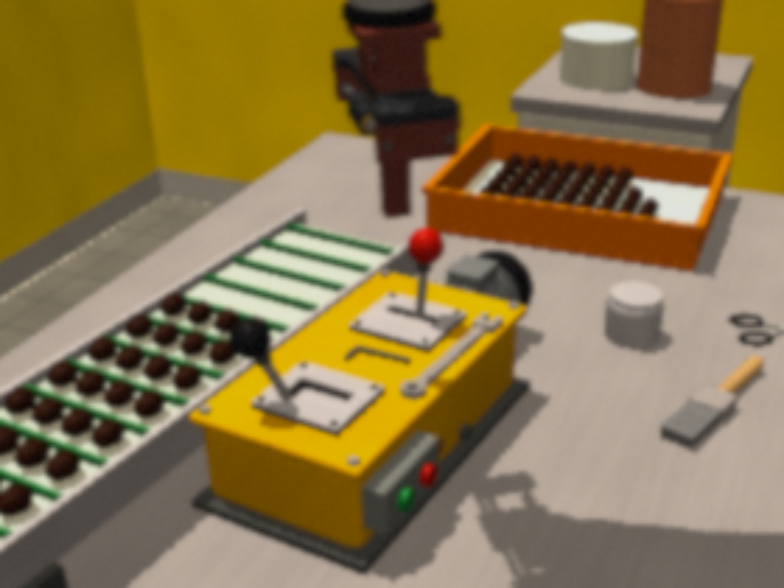

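```bash
python3 -m inch '[[0,0,10,0],[0,0,10,0],[0,0,10,0],[0,0,10,0],[0,0,10,0]]'; python3 -c "
from h import *
c=knob((216,208),rad=11)
im,d=robot.capture('side')
for l in ('brake_knob','spanner','hex_key'):
  r=robot.outline_of(l,'side')
  if r: print(l,r[0]['confidence'],np.round(r[0]['xy'],1), np.round(np.median(pts('side',r[0]['pixels'],d),0),4))
show(); robot.sign_off()"
```

```text
time: 15.75
position: [0.488, 0.0623, 0.3089]
tool_rot: [32.1, 88.5, -110.0]
force: [-0.2, -0.8, -0.9]
width: 0.0004
knob [0.6081 0.1404 0.189 ] err 0.0007 162 gate xy mm [40.2 53.2] z 79.0 rel n,t [142.7  12.5] F gate [-0.1 -0.6]
brake_knob 0.67 [281.8 183.7] [ 0.5254 -0.0681  0.1986]
spanner 0.53 [286.8 220. ] [0.4752 0.0075 0.1156]
hex_key 0.64 [258.5 215.2] [0.5591 0.0095 0.1146]
t 16.0 pos [0.4879 0.0621 0.3093] toolx [-0.008 -0.025 -1.   ] y ang -52.2 j [ 25.  11. -45.  99.  10.  73. -74.] F [-0.9  0.1  0.2] w 0.0003
the job is handed in; nothing more can be done
```

The drive lever is home at the end of its notch and stays there with the arm clear. The job was handed in at about 16 s, and no verdict is reported.

- **How it went:** I pushed the black knob with the shut fingertips along the first leg, round the corner and sideways to the notch end. Two earlier tries were abandoned. In the first, the fingertips slid past the knob's side. In the second, the 45° push wedged the knob against the slot wall, with about 20 N at the wrist. I backed off and pushed nearly straight along the slot at about 5–7 N, then turned the tool round the knob at the corner.
- **Corner:** the knob measured (49, 1) mm in the gate axes there, against (48, 0) expected.
- **Home:** pressing on, the wrist force rose to about 10 N, showing the lever was against the end. After letting go, the knob measured about (40, 53, 79) mm in three of my own gate-axis readings, steady within 1 mm. That is roughly 0.30 rad sideways and 0.51 rad fore, resting on the slot edge. My axes were fitted from the resting knob, so allow about 2 mm.
- **Everything else:** the brake knob, spanner and hex key look unmoved in the last picture. For the brake knob, rough medians were within about 6 mm of the first look. The spanner's along-length median differs by 12 mm (same camera), though I think this comes from how much of it was visible. The hex key had no starting measurement to compare with.
- **Not measured at the end:** the tin looks unmoved in the last picture. The foil reel was outside that crop, but the arm never went near it.

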